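# Close the spray gun's cup: paddle to the tray, lid clicked on and held down

## Robot

A 6-joint arm with a two-finger parallel gripper is mounted at the origin on the work surface. World frame = base frame: x ahead of the robot, y to its left, z up, the work surface at z = 0. Lengths are in mm, angles in rad, forces in N, time in s.
With the tool pointing down it reaches from about 400 to 925 mm from the base axis. Payload 12.5 kg.
Tool frame: the origin (TCP) lies at the very end of the fingers, on their centre line; the grasp point (between the pads) lies env.grip_point_offset behind it (env.grip_point_offset is the distance from the TCP to the grasp point, in mm); y points along the fingers, z is the direction in which the jaws open and shut, and the axes are right-handed (so a half turn about y gives the same grasp; the last joint's range is limited). The gripper opens to 95 mm and grips with 3 to 60 N. Pads are 20 mm wide; open, the fingers measure 119 mm over their backs; the gripper's body (75 mm by 180 mm) begins 59 mm behind the grasp point.
Start: joints at [-1.331, 0.491, 1.559, -0, 1.092, -0.106], TCP at [211.867, -588.013, 214.661] pointing down, gripper open.
Joint ranges: [-3.1, 3.1], [-0.84, 2.19], [0.05, 2.79], [-1.13, 4.28], [0.06, 2.93], [-2.69, 2.69]. Speed limits (rad/s): [2.22, 2.22, 2.79, 3.14, 3.14, 3.14].

## Interface

Orientations are given as [roll, pitch, yaw] about the fixed x, y, z axes, in that order (R = Rz(yaw) Ry(pitch) Rx(roll)).
In Python, from cell import readout, read_camera, env, nets gives the robot as it stands.
- The arm moves only by the tool apply_moves, never from a script. Its argument "increments" is a list of rows, each a list of 3 entries, a list of its own where there are three numbers: the shift along the tool's x, y, z in cm, then the turn, a rotation vector about the tool's x, y, z in degrees, then the finger opening in cm, from 0 to 9.51. A call has exactly 5 rows; each row shifts and turns the pose as measured when the row begins, along the tool's axes as they then stand; what a row does not reach is not made up. A row lasts 1/8 s, in which the tool goes at most 62.5 mm and 10.7 degrees, less where a joint would pass 70% of its speed; a pose out of reach is approached as far as the arm can. A call with a gripper value outside its range is refused whole. The fingers move at their own pace and stop on an object; the grip force is fixed at half the most. Time passes only in rows, so rows that do not move let the fingers close, or fill a call up. It gives the time, the measured TCP pose, the force and the opening at its end, in the units of the state.
- readout.state(): the state, without advancing time (a new reading comes with each control period).
- read_camera(name): name is "side" or "top"; returns a dict with "img" (384x512x3 uint8, red, green, blue), "vfov" (degrees; the focal length in pixels is half the picture's height over the tangent of half this angle, whatever the lens; pixels are square), "cx", "cy" (the principal point, pixels), "rvec" (rotation vector, rad) and "tvec" (3), from world to camera coordinates, as OpenCV has them. Camera axes: x right, y down, z forward; pixel columns grow to the right and rows downward; lengths in mm; the calibration is good to about 2 mm. A picture is of the moment at which its call begins. There is no depth.
- env.job_done(): hands the job in, once; it reports no verdict.
Trained networks look in a picture, given as the dict that the camera call returned (one of the last four; its "shot" number tells which), for a name from the list of things; names that differ only in an ending like _2 or _b are one class to them, and where a whole thing is asked for, a point or a joint stands for the part that bears it (a point fixed in the world has none). Each returns a list of dicts, best first, with "confidence" (0 to 1); they miss things now and then, are a little off and sometimes report something else, mostly with a low value. They report only what shows in the picture. A call takes as long as a camera call. They do not tell look-alikes from the thing itself.
- nets.look_for(picture, thing): "point" ([x, y, z] in mm, in the coordinates of the camera as it stood for that picture, good to about 4 mm: the middle of the surface that is visible of it).
- nets.mark_of(picture, thing): "point" ([x, y, z] in mm, in the coordinates of the camera as it stood for that picture, good to about 4 mm: a listed point, or the origin of a listed thing).
The state is a dict: "t": time; "joints": joint angles; "qvel": joint speeds; "tau": joint torques, N m; "eef_pos": TCP position; "tcp_rot": TCP orientation; "ft_force": force on the tool from outside, world axes, zero at the start; "moment": the same for the moment, N m; "opening": opening from 0.0 (shut) to 1.0 (fully open).
Only numpy, scipy, OpenCV 4.12 (cv2) and the standard library are available. Lean on these libraries where they do the work, as an engineer would, in place of code of your own. Each camera call takes 0.05 s, during which the arm holds its last target. There are 200 camera calls.

## Task

Get the spray gun's cup ready: take the stirring paddle off the cup's mouth and lay it (do not drop it) flat in the tool tray next to the brush and the palette knife, pointing the same way (its blade at the end where the bristles and the knife's blade are), and let go of it. Then pick up the cup's snap lid by its knob, set it on the cup and press it straight down until it clicks, and keep pressing so that it sits fully home: the program finishes while the gripper is still holding the lid pressed down firmly on the cup. Leave the brush, the knife, the glaze jar and the small pot where they are.

Things in the scene. Friction and masses are not known exactly. Their poses are not given: they have to be found in the camera images.
- cup_rim (a point): Centre of the spray gun cup's open mouth, level with its rim, 240 mm above the desk; z up. The upright round cup is 59 mm across outside, 52 mm inside, its rim slightly chamfered. Six round spring lugs of 4 mm radius, centred 7 mm below the rim, stand out of its wall to 66 mm across and give way inwards as the lid passes.
- gun: The aluminium spray gun, about 140 mm long, hung by its white cup in a bench stand; all fixed, it does not move. Origin on the desk under the cup's axis, x to the nozzle. Near the cup only the paddle, at the start, stands higher than the rim.
- paddle_mid (a point): Middle of the flat grey stirring paddle, 200 mm long, 4.5 mm above its flat underside; x to the blade's end, z up. Handle: a bar 12 mm wide, 9 mm thick, from x = -100 to +35 mm. Blade: 26 mm wide, 5 mm thick, from +30 to +100 mm. Balances near its middle. At the start it lies across the cup's mouth, flat on the rim, its middle within 20 mm of the cup's axis.
- paddle_grip (a point): Point on the paddle's handle at x = -45 mm, 4.5 mm above its underside; clear of the cup at the start, with room for fingers on both sides. Axes as paddle_mid.
- paddle_tip (a point): End of the paddle's blade (x = +100 mm), 2.5 mm above its underside.
- paddle: The paddle, about 25 g; origin at the middle of its underside, 4.5 mm below paddle_mid.
- tray_floor (a point): Centre of the inner floor of the shallow white tool tray (fixed), 270 x 180 mm outside, rim 12 mm high and 3 mm thick, floor 3 mm above the desk. x runs along its long side to the end where the blade of the knife and the bristles of the brush lie; brush and knife lie in the half with positive y.
- tray_space (a point): Middle of the empty part of the tray's floor, about 100 mm wide and 260 mm long, 37 mm to the negative y side of tray_floor. Axes as tray_floor.
- brush_mid (a point): Flat glaze brush in the tray, 180 mm long, up to 34 mm wide and 9 mm thick, bristles towards its x. The point is 5 mm above its underside. Loose; leave it.
- knife_mid (a point): Palette knife in the tray, 183 mm long, 18 mm wide, handle 11 mm thick, thin steel blade towards its x. The point is 5 mm above its underside. Loose; leave it.
- lid_knob (a point): Middle of the round upright knob on the cup's white snap lid: 22 mm across, 20 mm high, from 10 mm below this point (the lid's flat top) to 10 mm above it; z up. The lid is a disc 72 mm across with a skirt, 37.5 mm high in all, and lies on the desk skirt down, this point 27.5 mm above the desk.
- lid_under (a point): Centre of the underside of the lid's 3 mm thick disc, 13 mm below lid_knob; fully home it lies on cup_rim. The skirt reaches 14.5 mm lower; its lip is 63 mm wide inside (2 mm of room round the cup). The lip meets the lugs with this point 10 mm above cup_rim; pressing takes up to about 15 N until, at about 5 mm, it clicks: the force drops, then the lid stops hard on the rim.
- lid: The lid, about 30 g; origin at the centre of the skirt's lower edge, 27.5 mm below lid_knob.
- jar: White glaze jar with an orange lid, 68 mm across and 95 mm high; origin at the centre of its foot. Loose; leave it.
- pot: Small open white ceramic pot, 58 mm across and 55 mm high, to the robot's left as the lid is; origin at the centre of its foot. Loose; leave it.
Things that resemble listed ones, but are neither listed nor needed, are in the scene too. What is shaped like the lid but brown is not meant. Leave any blue look-alike of the paddle alone.

How it is judged (in metres and radians):
On the way, in this order (a step that is already met when the one before it is completed fails the run):
1. the paddle lies flat in the tray, lengthwise like the brush and the knife and with its blade at the same end, let go of and at rest (x of paddle_mid in the frame of tray_floor between -0.04 and 0.04 m and y of paddle_mid in the frame of tray_floor between -0.085 and 0.085 m and z of paddle_mid in the frame of tray_floor below 0.0075 m and angle between paddle_mid's own z axis and vertical below 0.08 rad and angle between the x axis of paddle_mid and the x axis of tray_floor, either way round below 0.25 rad and x of paddle_tip in the frame of tray_floor above 0.05 m and contact force between the fingers and paddle below 0.05 N and linear speed of paddle below 0.02 m/s), for 0.2 s.
2. the lid is snapped fully home on the cup and pressed down (horizontal distance between lid_under and cup_rim below 0.003 m and z of lid_under in the frame of cup_rim between -0.004 and 0.0015 m and angle between lid_under's own z axis and vertical below 0.06 rad and contact force between lid and gun above 4 N and contact force between the fingers and lid above 3 N), for 0.2 s.
At the end, for the whole second after the job is handed in: Paddle flat in the tray, let go and at rest, within 0.25 rad of the tray's long side, blade at the same end as the brush's and knife's. Lid level, within 3 mm of the cup's axis and 1.5 mm of its rim, and all through the last second still pressed onto the cup by the fingers with more than 4 N (all of step 1 and all of step 2); the arm keeps its last pose, push and grip.
It fails at once if the paddle is dropped or flung down (moves faster than 0.7 m/s just above the desk) (height (world z) of paddle_mid below 0.04 m and linear speed of paddle above 0.7 m/s).
It fails at once if the brush or the palette knife is moved more than 20 mm (distance of any of brush_mid, knife_mid from where it was at the start of the episode above 0.02 m).
It fails at once if the glaze jar or the small pot is moved more than 30 mm or tipped over (distance of any of jar, pot from where it was at the start of the episode above 0.03 m or angle between any of jar, pot's own z axis and vertical above 0.5 rad).
It also fails if it takes over 67 s, if anything falls off the work surface, if the arm or the gripper's body presses on something with over 40 N, if the wrist force passes 120 N, or if a joint passes its speed limit or range.

## Working session

There is one attempt and no reset: what is moved stays moved. The work goes in short steps, Python scripts to look and compute and a tool call to move; the robot and the scene stay as the last step left them, time stands still between calls to the robot, and variables do not carry over. Pictures are saved under pics/ and viewed, about 8 in all and at most 12, crops included, and the job is handed in when it is done.

Besides the shell and the picture viewer there is one more tool, called after "Request:" by a JSON object that holds its "name" and its "arguments", one argument or row to a line. apply_moves: Moves the arm, as the interface text tells. Its arguments: {"type":"object","properties":{"increments":{"type":"array"}},"required":["increments"]}

```bash
mkdir -p pics
cat > h.py <<'E'
import numpy as np, cv2
from scipy.spatial.transform import Rotation as R
from cell import readout, read_camera, env, nets
def cam2w(c,p):
    M=cv2.Rodrigues(np.array(c['rvec'],float))[0]; return M.T@(np.array(p,float)-np.array(c['tvec'],float).ravel())
def w2pix(c,P):
    M=cv2.Rodrigues(np.array(c['rvec'],float))[0]; q=M@np.array(P,float)+np.array(c['tvec'],float).ravel()
    f=192/np.tan(np.radians(c['vfov'])/2); return np.array([c['cx']+f*q[0]/q[2],c['cy']+f*q[1]/q[2]])
def pix2w(c,u,v,z):
    M=cv2.Rodrigues(np.array(c['rvec'],float))[0]; f=192/np.tan(np.radians(c['vfov'])/2)
    o=-M.T@np.array(c['tvec'],float).ravel(); d=M.T@np.array([(u-c['cx'])/f,(v-c['cy'])/f,1]); return o+d*(z-o[2])/d[2]
def save(c,n,box=None,s=1):
    im=c['img'][:,:,::-1]
    if box: im=im[box[1]:box[3],box[0]:box[2]]
    cv2.imwrite('pics/'+n,cv2.resize(im,None,fx=s,fy=s,interpolation=cv2.INTER_CUBIC))
E
python3 - <<'E'
from h import *
a=read_camera('top');b=read_camera('side')
cv2.imwrite('pics/t0.png',cv2.resize(a['img'][:,:,::-1],(800,600)));cv2.imwrite('pics/s0.png',cv2.resize(b['img'][:,:,::-1],(800,600)))
s=readout.state();print(s, env.grip_point_offset)
for n in ['cup_rim','paddle_mid','paddle_grip','paddle_tip','tray_floor','tray_space','brush_mid','knife_mid','lid_knob','lid_under','jar','pot','gun']:
    for nm,c in(('top',a),('side',b)):
        for d in nets.mark_of(c,n)[:3]:
            w=cam2w(c,d['point']);print(n,nm,round(d['confidence'],2),w.round(0),w2pix(c,w).round(0))
for nm,c in(('top',a),('side',b)): print(nm,c['vfov'],c['cx'],c['cy'],cam2w(c,[0,0,0]).round(0))
E
```

```text
{'t': 0.1, 'joints': array([-1.33058470e+00,  4.91481384e-01,  1.55937506e+00,  3.09633623e-05,
        1.09171461e+00, -1.05593876e-01]), 'qvel': array([-0.00106853, -0.00148129, -0.00233584, -0.00242761,  0.00126297,
       -0.00068736]), 'tau': array([ 3.61442857e-03, -6.13620687e+01, -2.58607203e+01,  6.93562254e-02,
        4.70189843e-02, -5.14985038e-05]), 'eef_pos': array([ 211.82805839, -587.78350788,  214.13593938]), 'tcp_rot': array([-1.57176638e+00,  1.30430992e-04, -2.79580150e+00]), 'ft_force': array([0.45355141, 0.62950243, 0.70593014]), 'moment': array([ 0.01247332, -0.00156702,  0.05937596]), 'opening': 0.9949017706101242} 18.8
cup_rim top 0.8 [484.  11. 243.] [237. 209.]
cup_rim side 0.85 [489.  13. 238.] [256. 192.]
cup_rim side 0.66 [ 547. -262.    2.] [273. 181.]
paddle_mid top 0.62 [667.  70.   6.] [221. 157.]
paddle_mid top 0.58 [476.  14. 242.] [236. 213.]
paddle_mid side 0.79 [661.  65.   6.] [200. 235.]
paddle_mid side 0.75 [480.   8. 242.] [260. 191.]
paddle_mid side 0.71 [ 549. -236.   13.] [269. 183.]
paddle_grip top 0.92 [488. -33. 245.] [254. 207.]
padd
[... 990 characters left out ...]
. 269.]
lid_under top 0.75 [435. 276.  13.] [154. 232.]
lid_under top 0.33 [457. 107. 244.] [199. 221.]
lid_under side 0.97 [432. 268.  13.] [235. 320.]
lid_under side 0.59 [320. 251.  14.] [276. 331.]
jar top 0.8 [ 748. -102.   -1.] [275. 131.]
jar top 0.4 [629. 263.   1.] [160. 170.]
jar side 0.87 [746. -96.   0.] [203. 194.]
jar side 0.28 [451. 106. 243.] [255. 221.]
pot top 0.69 [626. 262.   5.] [160. 171.]
pot side 0.88 [631. 263.   2.] [174. 291.]
gun top 0.77 [488.  16.   2.] [239. 214.]
gun side 0.59 [487.  13.  -3.] [256. 244.]
top 49.87324782182431 252.05019034197542 195.20190103882854 [ 406.  -32. 1276.]
side 55.58662829108141 250.32922535187558 200.15687030965054 [219. 613. 958.]
```

View pics/t0.png

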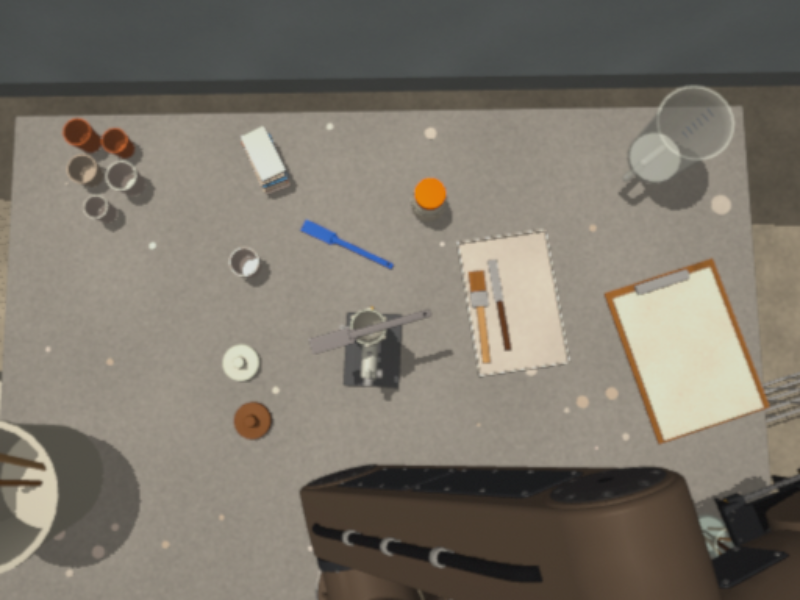

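View pics/s0.png

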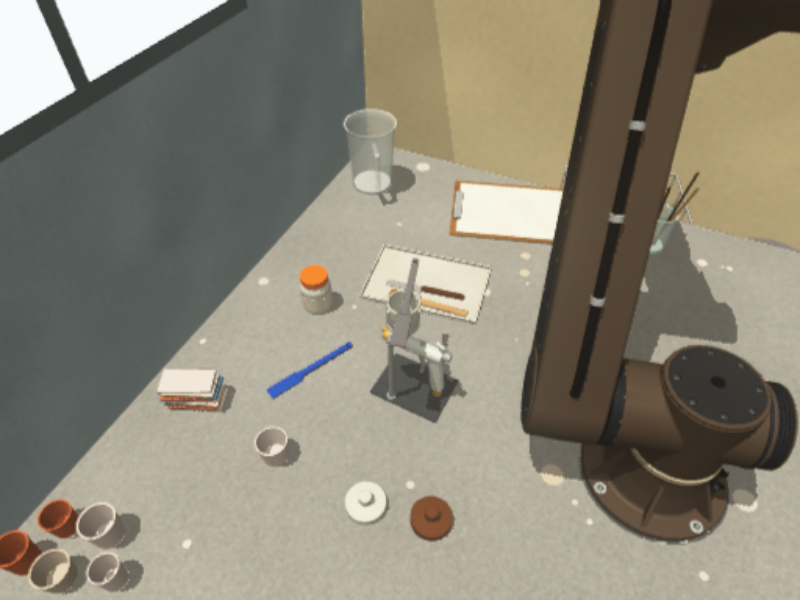

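The top view shows the paddle across the cup, with its blade end at about (312,345) and its handle end at about (428,314). The white lid is at (240,362) and the brown look-alike at (252,420). The bristles and the knife's blade point up the picture, towards +x. The side view agrees, and the network's points for the cup, paddle and tray match both pictures.

```bash
cat >> h.py <<'E'
def plan(tgt,yaw,n,op,p=None,Rm=None):
    """rows (5 per call) to world TCP tgt (mm), tool down with yaw (deg)"""
    s=readout.state(); p=s['eef_pos'] if p is None else p; Rm=R.from_euler('xyz',s['tcp_rot']) if Rm is None else Rm
    Rt=R.from_euler('xyz',[-90,0,yaw],degrees=True); p0=np.array(p,float); tgt=np.array(tgt,float)
    rv=(Rm.inv()*Rt).as_rotvec(degrees=True)
    print('from',p0.round(1),'rot',rv.round(1))
    rows=[]; Rc=Rm
    for i in range(n):
        rows.append([Rc.inv().apply((tgt-p0)/n/10).round(2).tolist(),(rv/n).round(2).tolist(),op]); Rc=Rc*R.from_rotvec(rv/n,degrees=True)
    for i in range(0,n,5): print(str(rows[i:i+5]).replace(' ',''))
E
python3 - <<'E'
from h import *
plan([490,-32.5,320],-75.5,15,5)
E
```

```text
from [ 211.9 -588.   214.7] rot [ -0.  -84.7   0. ]
[[[-3.0,-0.7,-2.86],[-0.0,-5.65,0.0],5],[[-3.27,-0.7,-2.55],[-0.0,-5.65,0.0],5],[[-3.5,-0.7,-2.21],[-0.0,-5.65,0.0],5],[[-3.7,-0.7,-1.86],[-0.0,-5.65,0.0],5],[[-3.87,-0.7,-1.48],[-0.0,-5.65,0.0],5]]
[[[-3.99,-0.7,-1.1],[-0.0,-5.65,0.0],5],[[-4.08,-0.7,-0.7],[-0.0,-5.65,0.0],5],[[-4.13,-0.7,-0.29],[-0.0,-5.65,0.0],5],[[-4.14,-0.7,0.11],[-0.0,-5.65,0.0],5],[[-4.11,-0.7,0.52],[-0.0,-5.65,0.0],5]]
[[[-4.04,-0.7,0.92],[-0.0,-5.65,0.0],5],[[-3.93,-0.7,1.32],[-0.0,-5.65,0.0],5],[[-3.78,-0.7,1.7],[-0.0,-5.65,0.0],5],[[-3.59,-0.7,2.06],[-0.0,-5.65,0.0],5],[[-3.37,-0.7,2.4],[-0.0,-5.65,0.0],5]]
```

Request:
{"name": "apply_moves", "arguments": {
  "increments": [
    [[-3.0, -0.9, -2.9], [0, -5.6, 0], 5],
    [[-3.3, -0.9, -2.6], [0, -5.6, 0], 5],
    [[-3.5, -0.9, -2.2], [0, -5.6, 0], 5],
    [[-3.7, -0.9, -1.9], [0, -5.6, 0], 5],
    [[-3.9, -0.9, -1.5], [0, -5.6, 0], 5]
  ]
}}

```text
t: 2.02
eef_pos: [304.9, -397.4, 259.7]
tcp_rot: [-1.571, 0.001, -2.296]
ft_force: [0.5, 0.1, 0.6]
opening: 0.555
```

Request:
{"name": "apply_moves", "arguments": {
  "increments": [
    [[-4, -0.8, -1.1], [0, -5.6, 0], 5],
    [[-4.1, -0.8, -0.7], [0, -5.6, 0], 5],
    [[-4.1, -0.7, -0.3], [0, -5.6, 0], 5],
    [[-4.1, -0.7, 0.1], [0, -5.6, 0], 5],
    [[-4.1, -0.7, 0.5], [0, -5.6, 0], 5]
  ]
}}

```text
t: 2.65
eef_pos: [397.0, -205.2, 299.1]
tcp_rot: [-1.569, -0.001, -1.792]
ft_force: [0.1, 0.3, -1.1]
opening: 0.525
```

Run:
```python
from h import *
plan([490,-32.5,300],-75.5,10,5)
print(readout.state()['t'])
```

```text
from [ 397.  -205.2  299.1] rot [ -0.1 -27.1   0.1]
[[[-1.89,-0.01,0.53],[-0.01,-2.71,0.01],5],[[-1.86,-0.01,0.62],[-0.01,-2.71,0.01],5],[[-1.83,-0.01,0.71],[-0.01,-2.71,0.01],5],[[-1.79,-0.01,0.79],[-0.01,-2.71,0.01],5],[[-1.76,-0.01,0.88],[-0.01,-2.71,0.01],5]]
[[[-1.71,-0.01,0.96],[-0.01,-2.71,0.01],5],[[-1.66,-0.01,1.04],[-0.01,-2.71,0.01],5],[[-1.61,-0.01,1.12],[-0.01,-2.71,0.01],5],[[-1.56,-0.01,1.19],[-0.01,-2.71,0.01],5],[[-1.5,-0.01,1.26],[-0.01,-2.71,0.01],5]]
2.65
```

Request:
{"name": "apply_moves", "arguments": {
  "increments": [
    [[-3.8, 0, 1.0], [0, -5.5, 0], 5],
    [[-3.7, 0, 1.3], [0, -5.5, 0], 5],
    [[-3.5, 0, 1.7], [0, -5.5, 0], 5],
    [[-3.3, 0, 2.1], [0, -5.5, 0], 5],
    [[-3.1, 0, 2.4], [0, -5.0, 0], 5]
  ]
}}

```text
t: 3.28
eef_pos: [489.2, -24.9, 300.7]
tcp_rot: [-1.566, -0.004, -1.304]
ft_force: [0.4, -0.8, 0.7]
opening: 0.524
```

Run:
```python
from h import *
plan([490,-32.5,255],-75.5,5,5)
a=read_camera('top');b=read_camera('side')
cv2.imwrite('pics/g1.png',np.hstack([cv2.resize(c['img'][y:y+100,x:x+130,::-1],(400,308),interpolation=2) for c,x,y in((a,180,160),(b,200,130))]))
for n in ['paddle_grip','paddle_mid','paddle_tip','cup_rim']:
    for nm,c in(('top',a),('side',b)):
        for d in nets.mark_of(c,n)[:2]:
            w=cam2w(c,d['point'])
            if w[2]>100: print(n,nm,round(d['confidence'],2),w.round(0),w2pix(c,w).round(0))
```

```text
from [489.2 -24.9 300.7] rot [-0.3  0.8  0.2]
[[[0.15,0.91,-0.03],[-0.05,0.16,0.04],5],[[0.15,0.91,-0.03],[-0.05,0.16,0.04],5],[[0.15,0.91,-0.03],[-0.05,0.16,0.04],5],[[0.15,0.91,-0.03],[-0.05,0.16,0.04],5],[[0.15,0.91,-0.02],[-0.05,0.16,0.04],5]]
paddle_grip side 0.74 [495. -34. 245.] [261. 179.]
paddle_mid top 0.54 [477.  15. 240.] [236. 212.]
paddle_mid side 0.88 [478.   9. 245.] [260. 191.]
paddle_tip top 0.63 [456. 106. 244.] [199. 221.]
paddle_tip side 0.83 [452. 109. 245.] [254. 221.]
cup_rim top 0.44 [485.  14. 242.] [236. 209.]
cup_rim side 0.87 [491.  15. 237.] [255. 193.]
```

View pics/g1.png

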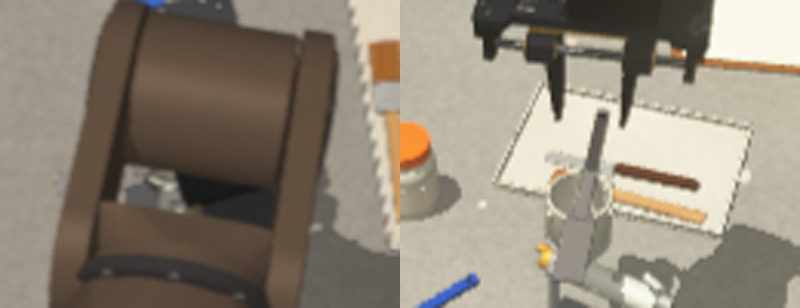

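The crop shows the open fingers straddling the handle in the side view; the arm hides it in the top view. I'm going down.

Request:
{"name": "apply_moves", "arguments": {
  "increments": [
    [[0.2, 1.0, 0], [0, 0.2, 0], 5],
    [[0.2, 1.0, 0], [0, 0.2, 0], 5],
    [[0.2, 1.0, 0], [0, 0.2, 0], 5],
    [[0.2, 1.0, 0], [0, 0.2, 0], 5],
    [[0.1, 0.9, 0], [0, 0, 0], 5]
  ]
}}

```text
t: 4.4
eef_pos: [490.8, -37.1, 248.1]
tcp_rot: [-1.567, -0.004, -1.325]
ft_force: [0.9, 0.8, 0.7]
opening: 0.524
```

Run:
```python
from h import *
plan([491,-33,242],-75.5,5,5)
```

```text
from [490.8 -37.1 248.1] rot [-0.2 -0.4  0.2]
[[[-0.08,0.12,0.02],[-0.05,-0.09,0.04],5],[[-0.08,0.12,0.02],[-0.05,-0.09,0.04],5],[[-0.08,0.12,0.02],[-0.05,-0.09,0.04],5],[[-0.08,0.12,0.02],[-0.05,-0.09,0.04],5],[[-0.08,0.12,0.02],[-0.05,-0.09,0.04],5]]
```

Request:
{"name": "apply_moves", "arguments": {
  "increments": [
    [[-0.2, 0.2, 0], [0, 0, 0], 5],
    [[-0.1, 0.2, 0], [0, 0, 0], 5],
    [[0, 0.15, 0], [0, 0, 0], 5],
    [[0, 0.0, 0], [0, 0, 0], 5],
    [[0, 0, 0], [0, 0, 0], 5]
  ]
}}

```text
t: 5.03
eef_pos: [490.2, -33.9, 242.2]
tcp_rot: [-1.567, -0.004, -1.325]
ft_force: [-0.2, -0.6, -0.3]
opening: 0.526
```

Run:
```python
from h import *
plan([491,-33,242],-75.5,1,5)
```

```text
from [490.2 -33.9 242.2] rot [-0.2 -0.4  0.2]
[[[-0.06,0.02,0.1],[-0.23,-0.41,0.2],5]]
```

Now I close the fingers, a row or two at a time as the opening allows.

Request:
{"name": "apply_moves", "arguments": {
  "increments": [
    [[0, 0, 0.1], [0, 0, 0], 2],
    [[0, 0, 0], [0, 0, 0], 0.6],
    [[0, 0, 0], [0, 0, 0], 0.6],
    [[0, 0, 0], [0, 0, 0], 0.6],
    [[0, 0, 0], [0, 0, 0], 0.6]
  ]
}}

```text
t: 5.65
eef_pos: [491.3, -33.7, 242.4]
tcp_rot: [-1.566, -0.004, -1.325]
ft_force: [0.3, 0.4, 0.7]
opening: 0.121
```

Request:
{"name": "apply_moves", "arguments": {
  "increments": [
    [[0, 0, 0], [0, 0, 0], 0.2],
    [[0, 0, 0], [0, 0, 0], 0.2],
    [[0, -0.5, 0], [0, 0, 0], 0.2],
    [[0, -1, 0], [0, 0, 0], 0.2],
    [[0, -1.5, 0], [0, 0, 0], 0.2]
  ]
}}

```text
t: 6.28
eef_pos: [490.9, -33.6, 273.5]
tcp_rot: [-1.568, -0.003, -1.325]
ft_force: [0.2, 0.6, 0.1]
opening: 0.122
```

Run:
```python
from h import *
b=read_camera('side');save(b,'p2.png',(180,100,360,260),3)
for n in ['paddle_mid','paddle_tip','paddle_grip']:
    for d in nets.mark_of(b,n)[:3]:
        w=cam2w(b,d['point'])
        if w[2]>100: print(n,round(d['confidence'],2),w.round(0))
plan([509,-305.5,275],-169.5,10,0.2)
```

```text
paddle_mid 0.6 [477.   9. 276.]
paddle_tip 0.93 [454. 106. 276.]
paddle_grip 0.79 [495. -31. 276.]
paddle_grip 0.39 [479.  11. 275.]
from [490.9 -33.6 272.9] rot [-0.3 93.6 -0. ]
[[[2.68,-0.01,-0.49],[-0.03,9.36,-0.0],0.2],[[2.72,-0.01,-0.04],[-0.03,9.36,-0.0],0.2],[[2.7,-0.01,0.4],[-0.03,9.36,-0.0],0.2],[[2.59,-0.01,0.83],[-0.03,9.36,-0.0],0.2],[[2.42,-0.01,1.24],[-0.03,9.36,-0.0],0.2]]
[[[2.19,-0.01,1.62],[-0.03,9.36,-0.0],0.2],[[1.9,-0.02,1.96],[-0.03,9.36,-0.0],0.2],[[1.55,-0.02,2.24],[-0.03,9.36,-0.0],0.2],[[1.17,-0.02,2.46],[-0.03,9.36,-0.0],0.2],[[0.75,-0.02,2.62],[-0.03,9.36,-0.0],0.2]]
```

View pics/p2.png

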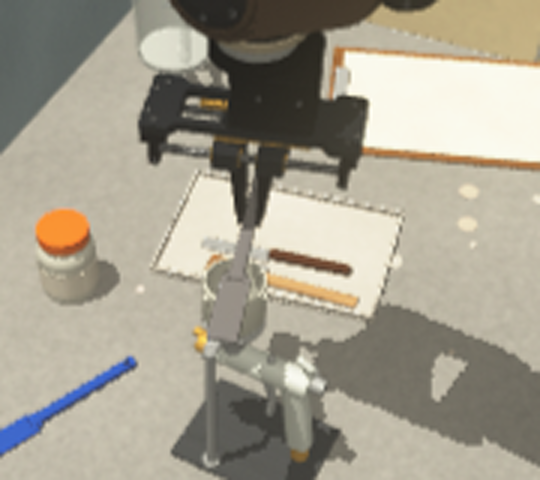

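The side crop shows the paddle lifted level off the rim and held by the handle at about (245,230). Now I swing it over to the tray.

Request:
{"name": "apply_moves", "arguments": {
  "increments": [
    [[2.7, 0, -0.5], [0, 9.2, 0], 0.2],
    [[2.7, 0, 0], [0, 9.2, 0], 0.2],
    [[2.7, 0, 0.4], [0, 9.2, 0], 0.2],
    [[2.6, 0, 0.8], [0, 9.2, 0], 0.2],
    [[2.4, 0, 1.2], [0, 9.2, 0], 0.2]
  ]
}}

```text
t: 7.1
eef_pos: [498.6, -171.2, 270.8]
tcp_rot: [-1.569, -0.0, -2.149]
ft_force: [0.3, -0.2, -0.7]
opening: 0.122
```

Request:
{"name": "apply_moves", "arguments": {
  "increments": [
    [[2.2, 0.5, 1.6], [0, 9.2, 0], 0.2],
    [[1.9, 1, 2.0], [0, 9.2, 0], 0.2],
    [[1.5, 1.5, 2.2], [0, 9.2, 0], 0.2],
    [[1.1, 2, 2.4], [0, 9.0, 0], 0.2],
    [[0.6, 2, 2.4], [0, 8, 0], 0.2]
  ]
}}

```text
t: 7.72
eef_pos: [506.7, -307.9, 197.1]
tcp_rot: [-1.571, 0.0, -2.955]
ft_force: [0.9, 0.3, -0.2]
opening: 0.123
```

Run:
```python
from h import *
a=read_camera('top');b=read_camera('side')
save(a,'p3.png',(250,120,400,270),4)
for n in ['paddle_mid','paddle_tip','tray_floor','tray_space','knife_mid','brush_mid']:
    for c in (a,b):
        for d in nets.mark_of(c,n)[:2]:
            print(n,round(d['confidence'],2),cam2w(c,d['point']).round(0))
for u,v in((293.1,153.6),(307,240),(348.8,148.5),(363,231.7)): print(pix2w(a,u,v,12).round(0))
plan([509,-305.5,60],-169.5,5,0.2)
```

```text
paddle_mid 0.85 [667.  70.   5.]
paddle_mid 0.65 [ 548. -296.  200.]
paddle_mid 0.77 [664.  67.   4.]
paddle_mid 0.51 [ 546. -301.  196.]
paddle_tip 0.69 [ 652. -279.  198.]
paddle_tip 0.53 [712. 154.  -0.]
paddle_tip 0.83 [711. 157.   3.]
paddle_tip 0.73 [ 647. -285.  198.]
tray_floor 0.84 [ 550. -258.    5.]
tray_floor 0.71 [ 547. -264.    4.]
tray_space 0.69 [ 557. -296.   -0.]
tray_space 0.2 [ 530. -196.    8.]
tray_space 0.57 [ 551. -298.    3.]
tray_space 0.52 [437. 271.  26.]
knife_mid 0.81 [ 552. -234.    7.]
knife_mid 0.55 [ 549. -237.    8.]
brush_mid 0.9 [ 530. -197.   11.]
brush_mid 0.7 [437. 274.  15.]
brush_mid 0.56 [ 531. -194.   10.]
[ 673. -155.   12.]
[ 405. -191.   12.]
[ 687. -329.   12.]
[ 428. -362.   12.]
from [ 507.  -306.9  198.6] rot [-0.   0.5 -0. ]
[[[-0.04,2.77,-0.02],[-0.01,0.1,-0.01],0.2],[[-0.04,2.77,-0.02],[-0.01,0.1,-0.01],0.2],[[-0.04,2.77,-0.02],[-0.01,0.1,-0.01],0.2],[[-0.04,2.77,-0.02],[-0.01,0.1,-0.01],0.2],[[-0.04,2.77,-0.02],[-0.01,0.1,-0.01],0.2]]
```

View pics/p3.png

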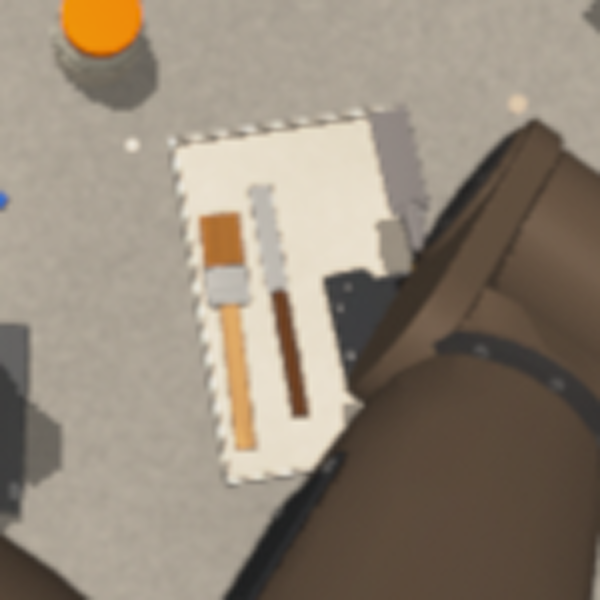

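The top crop shows the paddle over the right-hand part of the tray, blade at the bristle end; it appears shifted because it is still 200 mm up. The brush and knife are untouched. I'm lowering it.

Request:
{"name": "apply_moves", "arguments": {
  "increments": [
    [[0, 3.5, 0], [0, 0.7, 0], 0.2],
    [[0, 3.5, -0.2], [0, 0.7, 0], 0.2],
    [[0, 3.5, -0.2], [0, 0.7, 0], 0.2],
    [[0, 2.5, 0], [0, 0, 0], 0.2],
    [[0, 1.2, 0], [0, 0, 0], 0.2]
  ]
}}

```text
t: 9.05
eef_pos: [507.8, -303.6, 54.6]
tcp_rot: [-1.567, 0.004, -2.986]
ft_force: [0.0, -0.4, -0.3]
opening: 0.121
```

Run:
```python
from h import *
plan([507,-303,6],-171.5,5,0.2)
```

```text
from [ 507.8 -303.6   54.6] rot [-0.2  0.4 -0.2]
[[[0.02,0.97,-0.02],[-0.05,0.08,-0.05],0.2],[[0.02,0.97,-0.02],[-0.05,0.08,-0.05],0.2],[[0.02,0.97,-0.02],[-0.05,0.08,-0.05],0.2],[[0.01,0.97,-0.02],[-0.05,0.08,-0.05],0.2],[[0.01,0.97,-0.02],[-0.05,0.08,-0.05],0.2]]
```

Request:
{"name": "apply_moves", "arguments": {
  "increments": [
    [[0, 1.0, 0], [0, 0, 0], 0.2],
    [[0, 1.0, 0], [0, 0.2, 0], 0.2],
    [[0, 1.0, 0], [0, 0, 0], 0.2],
    [[0, 0.7, 0], [0, 0, 0], 0.2],
    [[0, 0.4, 0], [0, 0, 0], 0.2]
  ]
}}

```text
t: 9.68
eef_pos: [508.8, -304.4, 12.6]
tcp_rot: [-1.565, 0.006, -2.99]
ft_force: [-1.4, 0.5, -0.7]
opening: 0.125
```

Request:
{"name": "apply_moves", "arguments": {
  "increments": [
    [[0, 0.2, 0], [0, 0, 0], 0.2],
    [[0, 0.1, 0], [0, 0, 0], 0.2],
    [[0, 0.1, 0], [0, 0, 0], 0.2],
    [[0, 0, 0], [0, 0, 0], 0.2],
    [[0, 0, 0], [0, 0, 0], 0.2]
  ]
}}

```text
t: 10.3
eef_pos: [509.1, -304.7, 8.8]
tcp_rot: [-1.564, 0.007, -2.99]
ft_force: [0.0, 0.8, -0.4]
opening: 0.122
```

Request:
{"name": "apply_moves", "arguments": {
  "increments": [
    [[0, 0.15, 0], [0, 0, 0], 0.2],
    [[0, 0.1, 0], [0, 0, 0], 0.2],
    [[0, 0.1, 0], [0, 0, 0], 0.2],
    [[0, 0.05, 0], [0, 0, 0], 0.2],
    [[0, 0, 0], [0, 0, 0], 0.2]
  ]
}}

```text
t: 10.92
eef_pos: [509.2, -304.7, 5.6]
tcp_rot: [-1.564, 0.007, -2.99]
ft_force: [-0.3, 0.4, 1.3]
opening: 0.12
```

Request:
{"name": "apply_moves", "arguments": {
  "increments": [
    [[0, 0.1, 0], [0, 0, 0], 0.2],
    [[0, 0.1, 0], [0, 0, 0], 0.2],
    [[0, 0, 0], [0, 0, 0], 0.2],
    [[0, 0, 0], [0, 0, 0], 0.2],
    [[0, 0, 0], [0, 0, 0], 0.2]
  ]
}}

```text
t: 11.55
eef_pos: [509.3, -304.8, 5.5]
tcp_rot: [-1.563, 0.007, -2.99]
ft_force: [-0.1, 0.6, 1.6]
opening: 0.12
```

It's touching down: z has stopped at 5.5 as expected, with an upward force. I'm letting go and retreating straight up.

Request:
{"name": "apply_moves", "arguments": {
  "increments": [
    [[0, 0, 0], [0, 0, 0], 1.6],
    [[0, 0, 0], [0, 0, 0], 3],
    [[0, 0, 0], [0, 0, 0], 3],
    [[0, 0, 0], [0, 0, 0], 3],
    [[0, -0.5, 0], [0, 0, 0], 3]
  ]
}}

```text
t: 12.18
eef_pos: [509.1, -304.6, 9.9]
tcp_rot: [-1.564, 0.007, -2.99]
ft_force: [0.1, -0.2, 0.8]
opening: 0.313
```

Request:
{"name": "apply_moves", "arguments": {
  "increments": [
    [[0, -1, 0], [0, 0, 0], 3],
    [[0, -3, 0], [0, 0, 0], 3],
    [[0, -5, 0], [0, 0, 0], 3],
    [[0, -5, 0], [0, 0, 0], 4],
    [[0, -5, 0], [0, 0, 0], 4]
  ]
}}

```text
t: 12.8
eef_pos: [506.5, -302.7, 205.4]
tcp_rot: [-1.567, 0.004, -2.99]
ft_force: [0.7, -0.1, -0.4]
opening: 0.41
```

Run:
```python
from h import *
plan([435,272,200],-90,20,4)
```

```text
from [ 506.5 -302.7  205.4] rot [ -0.3 -81.3  -0. ]
[[[-0.08,0.02,-2.89],[-0.02,-4.06,-0.0],4],[[-0.29,0.02,-2.88],[-0.02,-4.06,-0.0],4],[[-0.49,0.02,-2.85],[-0.02,-4.06,-0.0],4],[[-0.69,0.02,-2.81],[-0.02,-4.06,-0.0],4],[[-0.89,0.02,-2.76],[-0.02,-4.06,-0.0],4]]
[[[-1.08,0.02,-2.69],[-0.02,-4.06,-0.0],4],[[-1.27,0.02,-2.6],[-0.02,-4.06,-0.0],4],[[-1.45,0.02,-2.51],[-0.02,-4.06,-0.0],4],[[-1.62,0.02,-2.4],[-0.02,-4.06,-0.0],4],[[-1.79,0.02,-2.28],[-0.02,-4.06,-0.0],4]]
[[[-1.95,0.02,-2.14],[-0.02,-4.06,-0.0],4],[[-2.09,0.02,-2.0],[-0.02,-4.06,-0.0],4],[[-2.23,0.02,-1.85],[-0.02,-4.06,-0.0],4],[[-2.36,0.03,-1.68],[-0.02,-4.06,-0.0],4],[[-2.47,0.03,-1.51],[-0.02,-4.06,-0.0],4]]
[[[-2.57,0.03,-1.33],[-0.02,-4.06,-0.0],4],[[-2.66,0.03,-1.15],[-0.02,-4.06,-0.0],4],[[-2.73,0.03,-0.96],[-0.02,-4.06,-0.0],4],[[-2.79,0.03,-0.76],[-0.02,-4.06,-0.0],4],[[-2.84,0.03,-0.56],[-0.02,-4.06,-0.0],4]]
```

Run:
```python
from h import *
s=readout.state()
R0=R.from_euler('xyz',s['tcp_rot'])
plan([500,-250,330],-165,5,4)
plan([435,272,330],-108,10,4,[500,-250,330],R.from_euler('xyz',[-90,0,-165],degrees=True))
```

```text
from [ 506.5 -302.7  205.4] rot [-0.2 -6.3 -0.2]
[[[-0.04,-2.5,-1.05],[-0.05,-1.26,-0.04],4],[[-0.06,-2.49,-1.05],[-0.05,-1.26,-0.04],4],[[-0.08,-2.49,-1.05],[-0.05,-1.26,-0.04],4],[[-0.1,-2.49,-1.05],[-0.05,-1.26,-0.04],4],[[-0.13,-2.49,-1.05],[-0.05,-1.26,-0.04],4]]
from [ 500. -250.  330.] rot [  0. -57.   0.]
[[[-0.72,-0.0,-5.21],[0.0,-5.7,0.0],4],[[-1.24,-0.0,-5.11],[0.0,-5.7,0.0],4],[[-1.74,-0.0,-4.96],[0.0,-5.7,0.0],4],[[-2.22,-0.0,-4.77],[0.0,-5.7,0.0],4],[[-2.69,-0.0,-4.52],[0.0,-5.7,0.0],4]]
[[[-3.12,-0.0,-4.23],[0.0,-5.7,0.0],4],[[-3.53,-0.0,-3.9],[0.0,-5.7,0.0],4],[[-3.9,-0.0,-3.53],[0.0,-5.7,0.0],4],[[-4.23,-0.0,-3.13],[0.0,-5.7,0.0],4],[[-4.52,-0.0,-2.69],[0.0,-5.7,0.0],4]]
```

Request:
{"name": "apply_moves", "arguments": {
  "increments": [
    [[0, -2.5, -1], [0, -1.2, 0], 4],
    [[0, -2.5, -1], [0, -1.2, 0], 4],
    [[-0.1, -2.5, -1], [0, -1.2, 0], 4],
    [[-0.1, -2.5, -1], [0, -1.2, 0], 4],
    [[-0.1, -2.5, -1], [0, -1.2, 0], 4]
  ]
}}

```text
t: 13.42
eef_pos: [497.5, -250.6, 341.2]
tcp_rot: [-1.56, 0.008, -2.883]
ft_force: [0.4, 0.1, -0.1]
opening: 0.421
```

Request:
{"name": "apply_moves", "arguments": {
  "increments": [
    [[-0.7, 0, -5.2], [0, -5.7, 0], 4],
    [[-1.2, 0, -5.1], [0, -5.7, 0], 4],
    [[-1.7, 0, -5], [0, -5.7, 0], 4],
    [[-2.2, 0, -4.8], [0, -5.7, 0], 4],
    [[-2.7, 0, -4.5], [0, -5.7, 0], 4]
  ]
}}

```text
t: 14.05
eef_pos: [460.8, 15.5, 343.7]
tcp_rot: [-1.55, 0.006, -2.374]
ft_force: [1.0, -0.2, 0.5]
opening: 0.424
```

Request:
{"name": "apply_moves", "arguments": {
  "increments": [
    [[-3.1, 0, -4.2], [0, -5.7, 0], 4],
    [[-3.5, 0, -3.9], [0, -5.7, 0], 4],
    [[-3.9, 0, -3.5], [0, -5.7, 0], 4],
    [[-4.0, 0, -3.0], [0, -5.7, 0], 4],
    [[-3.0, 0, -1.5], [0, -4, 0], 4]
  ]
}}

```text
t: 14.68
eef_pos: [425.4, 262.3, 345.0]
tcp_rot: [-1.545, -0.001, -1.889]
ft_force: [0.9, -0.4, 0.0]
opening: 0.42
```

Run:
```python
from h import *
a=read_camera('top');b=read_camera('side')
cv2.imwrite('pics/c4.png',np.hstack([cv2.resize(a['img'][140:290,130:380,::-1],(500,300),interpolation=2),cv2.resize(b['img'][140:290,180:330,::-1],(300,300),interpolation=2)]))
for n in ['paddle_mid','paddle_tip','tray_floor','cup_rim','lid_knob','lid_under','brush_mid','knife_mid']:
    for nm,c in (('t',a),('s',b)):
        for d in nets.mark_of(c,n)[:3]:
            w=cam2w(c,d['point']);print(n,nm,round(d['confidence'],2),w.round(0),w2pix(c,w).round(0))
plan([436,272,100],-108,10,4)
```

```text
paddle_mid t 0.54 [ 549. -294.    3.] [339. 193.]
paddle_mid t 0.31 [488.  14.   1.] [239. 214.]
paddle_mid s 0.55 [663.  68.   6.] [199. 236.]
paddle_tip t 0.73 [628. 267.   2.] [158. 170.]
paddle_tip t 0.72 [712. 158.   2.] [193. 143.]
paddle_tip t 0.57 [ 655. -282.    8.] [334. 159.]
paddle_tip s 0.65 [710. 156.   2.] [172. 253.]
tray_floor t 0.72 [ 549. -259.    5.] [327. 193.]
tray_floor t 0.6 [ 656. -279.    4.] [333. 159.]
cup_rim t 0.67 [485.  13. 242.] [236. 209.]
cup_rim s 0.94 [487.  13. 239.] [257. 193.]
cup_rim s 0.64 [486.  14.  -0.] [256. 244.]
lid_knob t 0.69 [436. 271.  28.] [154. 232.]
lid_knob t 0.55 [325. 252.  27.] [160. 269.]
lid_knob s 0.95 [315. 249.  27.] [278. 329.]
lid_knob s 0.59 [437. 273.  25.] [232. 319.]
lid_under t 0.92 [328. 253.  10.] [161. 267.]
lid_under t 0.7 [437. 274.  18.] [154. 231.]
lid_under t 0.54 [489.  12. 242.] [237. 207.]
lid_under s 0.91 [323. 252.  15.] [275. 331.]
lid_under s 0.69 [433. 269.  14.] [235. 320.]
brush_mid t 0.96 [ 532. -196.   10.] [307. 199.]
brush_mid s 0.59 [ 528. -193.    7.] [270. 194.]
knife_mid t 0.66 [ 553. -234.    6.] [319. 192.]
knife_mid s 0.26 [435. 271.   4.] [234. 321.]
from [426.5 260.5 344.1] rot [-1.4 -0.5  0.1]
[[[-0.14,2.44,-0.01],[-0.14,-0.05,0.01],4],[[-0.14,2.44,-0.0],[-0.14,-0.05,0.01],4],[[-0.14,2.44,0.0],[-0.14,-0.05,0.01],4],[[-0.14,2.44,0.01],[-0.14,-0.05,0.01],4],[[-0.14,2.44,0.02],[-0.14,-0.05,0.01],4]]
[[[-0.14,2.44,0.02],[-0.14,-0.05,0.01],4],[[-0.14,2.44,0.03],[-0.14,-0.05,0.01],4],[[-0.14,2.44,0.04],[-0.14,-0.05,0.01],4],[[-0.14,2.44,0.04],[-0.14,-0.05,0.01],4],[[-0.14,2.44,0.05],[-0.14,-0.05,0.01],4]]
```

View pics/c4.png

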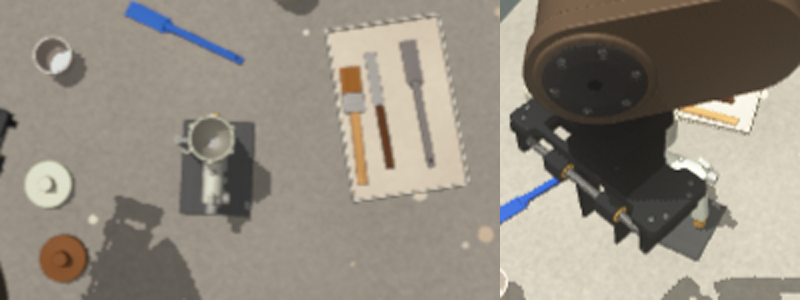

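The crop shows the paddle lying in the tray at (417,100), parallel to the knife, with its blade at the bristle end; the brush and knife haven't moved. The cup's mouth is open at about (212,138). Next I refine the cup and lid centres by fitting circles in the top view.

```bash
cat >> h.py <<'E'
def circ(c,x,y,z,r):
    t=np.linspace(0,2*np.pi,120,endpoint=False)
    return np.array([w2pix(c,[x+r*np.cos(k),y+r*np.sin(k),z]) for k in t],np.float32)
def fit(c,x0,y0,z,rs,span=6,step=0.5,dark=False):
    g=cv2.GaussianBlur(cv2.cvtColor(c['img'],cv2.COLOR_RGB2GRAY).astype(np.float32),(0,0),0.8)
    m=np.hypot(cv2.Sobel(g,-1,1,0),cv2.Sobel(g,-1,0,1)); out=[]
    s=lambda x,y,r:np.median(cv2.remap(m,*(circ(c,x,y,z,r).T[:,None,:]),cv2.INTER_LINEAR)) 
    for r in rs:
        best=max((s(x0+i,y0+j,r),i,j) for i in np.arange(-span,span+.1,step) for j in np.arange(-span,span+.1,step))
        out.append((r,round(float(best[0]),1),x0+best[1],y0+best[2]))
    return out
E
python3 - <<'E'
from h import *
a=read_camera('top')
for o in fit(a,487,13,240,[25,26,27,28.5,29.5,30.5]): print('cup',o)
for o in fit(a,436,272,16,[34,35,36,37]): print('lid',o)
for o in fit(a,436,272,37.5,[10,11,12]): print('knob',o)
plan([436,272,70],-108,10,4)
E
```

```text
cup (25, 139.0, np.float64(485.0), np.float64(14.0))
cup (26, 163.4, np.float64(485.5), np.float64(13.5))
cup (27, 172.2, np.float64(485.0), np.float64(13.0))
cup (28.5, 163.1, np.float64(482.0), np.float64(14.5))
cup (29.5, 158.5, np.float64(482.0), np.float64(13.5))
cup (30.5, 150.8, np.float64(486.0), np.float64(16.0))
lid (34, 186.5, np.float64(434.5), np.float64(272.5))
lid (35, 188.2, np.float64(436.5), np.float64(276.0))
lid (36, 183.7, np.float64(435.5), np.float64(275.0))
lid (37, 176.8, np.float64(434.0), np.float64(275.5))
knob (10, 172.2, np.float64(430.5), np.float64(266.0))
knob (11, 172.2, np.float64(433.0), np.float64(266.0))
knob (12, 162.9, np.float64(432.5), np.float64(266.0))
from [426.4 260.5 344.1] rot [-1.4 -0.5  0.1]
[[[-0.15,2.74,-0.01],[-0.14,-0.05,0.01],4],[[-0.14,2.74,-0.01],[-0.14,-0.05,0.01],4],[[-0.14,2.74,-0.0],[-0.14,-0.05,0.01],4],[[-0.14,2.74,0.01],[-0.14,-0.05,0.01],4],[[-0.14,2.74,0.01],[-0.14,-0.05,0.01],4]]
[[[-0.14,2.74,0.02],[-0.14,-0.05,0.01],4],[[-0.14,2.74,0.03],[-0.14,-0.05,0.01],4],[[-0.14,2.74,0.03],[-0.14,-0.05,0.01],4],[[-0.14,2.74,0.04],[-0.14,-0.05,0.01],4],[[-0.14,2.74,0.05],[-0.14,-0.05,0.01],4]]
```

Request:
{"name": "apply_moves", "arguments": {
  "increments": [
    [[-0.2, 4, 0], [-0.4, 0, 0], 5],
    [[-0.2, 4, 0], [-0.4, 0, 0], 5],
    [[-0.2, 4, 0], [-0.4, 0, 0], 5],
    [[-0.2, 4, 0], [0, 0, 0], 5],
    [[-0.2, 4, 0], [0, 0, 0], 5]
  ]
}}

```text
t: 16.25
eef_pos: [434.0, 270.2, 141.6]
tcp_rot: [-1.561, 0.004, -1.893]
ft_force: [0.8, -0.7, -1.0]
opening: 0.526
```

Request:
{"name": "apply_moves", "arguments": {
  "increments": [
    [[-0.1, 2.5, 0], [0, 0, 0], 5],
    [[-0.1, 1.5, 0], [0, 0, 0], 5],
    [[-0.1, 1, 0], [0, 0, 0], 5],
    [[0, 0.5, 0], [0, 0, 0], 5],
    [[0, 0, 0], [0, 0, 0], 5]
  ]
}}

```text
t: 16.88
eef_pos: [434.8, 273.0, 82.4]
tcp_rot: [-1.564, 0.001, -1.893]
ft_force: [-0.1, 1.5, 0.8]
opening: 0.525
```

Run:
```python
from h import *
plan([436,273,19.5],-108,5,5)
```

```text
from [434.8 273.   82.4] rot [-0.4 -0.5 -0. ]
[[[-0.01,1.26,0.01],[-0.08,-0.09,-0.01],5],[[-0.01,1.26,0.02],[-0.08,-0.09,-0.01],5],[[-0.01,1.26,0.02],[-0.08,-0.09,-0.01],5],[[-0.01,1.26,0.02],[-0.08,-0.09,-0.01],5],[[-0.01,1.26,0.02],[-0.08,-0.09,-0.01],5]]
```

Request:
{"name": "apply_moves", "arguments": {
  "increments": [
    [[0, 1.3, 0], [-0.4, 0, 0], 5],
    [[0, 1.3, 0], [0, 0, 0], 5],
    [[0, 1.3, 0], [0, 0, 0], 5],
    [[0, 1.0, 0.1], [0, 0, 0], 5],
    [[0, 0.6, 0], [0, 0, 0], 5]
  ]
}}

```text
t: 17.5
eef_pos: [436.4, 272.8, 24.5]
tcp_rot: [-1.57, 0.002, -1.893]
ft_force: [-0.2, 0.1, 0.1]
opening: 0.522
```

Request:
{"name": "apply_moves", "arguments": {
  "increments": [
    [[0, 0.3, 0], [0, 0, 0], 5],
    [[0, 0.2, 0], [0, 0, 0], 5],
    [[0, 0, 0], [0, 0, 0], 5],
    [[0, 0, 0], [0, 0, 0], 5],
    [[0, 0, 0], [0, 0, 0], 5]
  ]
}}

```text
t: 18.12
eef_pos: [436.7, 273.0, 19.4]
tcp_rot: [-1.57, 0.002, -1.893]
ft_force: [0.4, 0.0, 0.8]
opening: 0.523
```

Run:
```python
from h import *
b=read_camera('side');save(b,'k5.png',(180,260,300,360),5)
plan([436,273,19.5],-108,1,5)
```

```text
from [436.6 273.   19.4] rot [-0.1 -0.5 -0.1]
[[[0.02,-0.01,-0.06],[-0.06,-0.46,-0.14],5]]
```

View pics/k5.png

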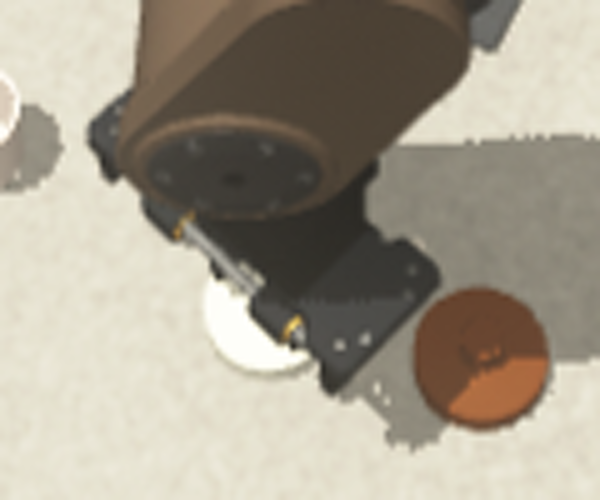

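The fingers are over the white lid, with the brown one standing clear at about (480,355). I close once, reopen, turn 90° and close again, so that the knob is centred on both axes.

Request:
{"name": "apply_moves", "arguments": {
  "increments": [
    [[0, 0, 0], [0, 0, 0], 2.6],
    [[0, 0, 0], [0, 0, 0], 1.8],
    [[0, 0, 0], [0, 0, 0], 1.8],
    [[0, 0, 0], [0, 0, 0], 1.8],
    [[0, 0, 0], [0, 0, 0], 1.8]
  ]
}}

```text
t: 18.8
eef_pos: [436.7, 273.0, 19.6]
tcp_rot: [-1.569, 0.003, -1.893]
ft_force: [0.8, 0.3, 0.3]
opening: 0.221
```

Request:
{"name": "apply_moves", "arguments": {
  "increments": [
    [[0, 0, 0], [0, 0, 0], 4],
    [[0, 0, 0], [0, 0, 0], 4],
    [[0, 0, 0], [0, -8, 0], 4],
    [[0, 0, 0], [0, -10, 0], 4],
    [[0, 0, 0], [0, -10, 0], 4]
  ]
}}

```text
t: 19.42
eef_pos: [436.8, 273.0, 19.6]
tcp_rot: [-1.568, 0.002, -1.39]
ft_force: [0.6, 0.1, -0.2]
opening: 0.42
```

Request:
{"name": "apply_moves", "arguments": {
  "increments": [
    [[0, 0, 0], [0, -10, 0], 4],
    [[0, 0, 0], [0, -10, 0], 4],
    [[0, 0, 0], [0, -10, 0], 4],
    [[0, 0, 0], [0, -10, 0], 4],
    [[0, 0, 0], [0, -10, 0], 4]
  ]
}}

```text
t: 20.05
eef_pos: [436.7, 273.0, 19.5]
tcp_rot: [-1.568, -0.001, -0.488]
ft_force: [0.6, 1.1, 0.8]
opening: 0.421
```

Run:
```python
from h import *
plan([436.6,273,19.4],-18,1,4)
print(readout.state()['joints'].round(2))
```

```text
from [436.7 273.   19.5] rot [ -0.2 -10.    0.1]
[[[-0.01,0.01,-0.01],[-0.16,-9.96,0.06],4]]
[ 0.43  0.63  2.    0.    0.51 -0.65]
```

Request:
{"name": "apply_moves", "arguments": {
  "increments": [
    [[0, 0.1, 0], [-0.2, -10, 0], 3.5],
    [[0, 0, 0], [0, 0, 0], 2.6],
    [[0, 0, 0], [0, 0, 0], 1.8],
    [[0, 0, 0], [0, 0, 0], 1.8],
    [[0, 0, 0], [0, 0, 0], 1.8]
  ]
}}

```text
t: 20.68
eef_pos: [436.7, 273.0, 18.5]
tcp_rot: [-1.572, -0.001, -0.316]
ft_force: [-0.1, -0.1, -0.1]
opening: 0.226
```

Request:
{"name": "apply_moves", "arguments": {
  "increments": [
    [[0, 0, 0], [0, 0, 0], 1.8],
    [[0, -0.5, 0], [0, 0, 0], 1.8],
    [[0, -2, 0], [0, 0, 0], 1.8],
    [[0, -4, 0], [0, 0, 0], 1.8],
    [[0, -6, 0], [0, 0, 0], 1.8]
  ]
}}

```text
t: 21.3
eef_pos: [435.1, 272.3, 144.0]
tcp_rot: [-1.577, 0.005, -0.318]
ft_force: [-0.1, 0.1, 0.6]
opening: 0.224
```

Run:
```python
from h import *
plan([440,265,320],-35,5,1.8)
plan([486,13.5,320],-60,10,1.8,[440,265,320],R.from_euler('xyz',[-90,0,-35],degrees=True))
```

```text
from [435.1 272.3 144. ] rot [ 0.4 16.8 -0.2]
[[[0.12,-3.52,-0.13],[0.08,3.35,-0.05],1.8],[[0.13,-3.52,-0.12],[0.08,3.35,-0.05],1.8],[[0.14,-3.52,-0.11],[0.08,3.35,-0.05],1.8],[[0.15,-3.52,-0.09],[0.08,3.35,-0.05],1.8],[[0.16,-3.52,-0.08],[0.08,3.35,-0.05],1.8]]
from [440. 265. 320.] rot [ 0. 25. -0.]
[[[1.82,-0.0,-1.8],[0.0,2.5,-0.0],1.8],[[1.9,-0.0,-1.72],[0.0,2.5,-0.0],1.8],[[1.97,-0.0,-1.63],[0.0,2.5,-0.0],1.8],[[2.04,-0.0,-1.54],[0.0,2.5,-0.0],1.8],[[2.1,-0.0,-1.45],[0.0,2.5,-0.0],1.8]]
[[[2.17,-0.0,-1.36],[0.0,2.5,-0.0],1.8],[[2.22,-0.0,-1.26],[0.0,2.5,-0.0],1.8],[[2.28,-0.0,-1.17],[0.0,2.5,-0.0],1.8],[[2.32,-0.0,-1.07],[0.0,2.5,-0.0],1.8],[[2.37,-0.0,-0.96],[0.0,2.5,-0.0],1.8]]
```

Request:
{"name": "apply_moves", "arguments": {
  "increments": [
    [[0, -3.5, 0], [0.4, 3.4, 0], 1.8],
    [[0, -3.5, 0], [0, 3.4, 0], 1.8],
    [[0, -3.5, 0], [0, 3.4, 0], 1.8],
    [[0.2, -3.5, -0.1], [0, 3.4, 0], 1.8],
    [[0.2, -2.5, -0.1], [0, 3.4, 0], 1.8]
  ]
}}

```text
t: 21.92
eef_pos: [437.0, 267.9, 319.3]
tcp_rot: [-1.566, 0.002, -0.625]
ft_force: [-0.2, -0.4, -1.1]
opening: 0.222
```

Request:
{"name": "apply_moves", "arguments": {
  "increments": [
    [[1.8, 0, -1.8], [0, 2.5, 0], 1.8],
    [[1.9, 0, -1.7], [0, 2.5, 0], 1.8],
    [[2, 0, -1.6], [0, 2.5, 0], 1.8],
    [[2, 0, -1.5], [0, 2.5, 0], 1.8],
    [[2.1, 0, -1.5], [0, 2.5, 0], 1.8]
  ]
}}

```text
t: 22.55
eef_pos: [457.2, 139.7, 322.6]
tcp_rot: [-1.562, 0.001, -0.849]
ft_force: [-0.3, -0.2, -0.1]
opening: 0.225
```

Run:
```python
from h import *
plan([486,13.5,300],-60,5,1.8)
```

```text
from [457.2 139.7 322.6] rot [-0.5 11.4 -0.1]
[[[2.27,0.44,-1.24],[-0.1,2.28,-0.02],1.8],[[2.32,0.44,-1.15],[-0.1,2.28,-0.02],1.8],[[2.37,0.44,-1.06],[-0.1,2.28,-0.02],1.8],[[2.41,0.45,-0.96],[-0.1,2.28,-0.02],1.8],[[2.44,0.45,-0.86],[-0.1,2.28,-0.02],1.8]]
```

Request:
{"name": "apply_moves", "arguments": {
  "increments": [
    [[2.3, 0, -1.2], [-0.5, 2.3, 0], 1.8],
    [[2.4, 0.5, -1.2], [0, 2.3, 0], 1.8],
    [[2.4, 0.6, -1.1], [0, 2.3, 0], 1.8],
    [[2.4, 0.7, -1], [0, 2.3, 0], 1.8],
    [[1.8, 0.6, -0.7], [0, 2.3, 0], 1.8]
  ]
}}

```text
t: 23.18
eef_pos: [482.7, 13.6, 299.8]
tcp_rot: [-1.569, 0.0, -1.058]
ft_force: [0.4, -0.3, -0.3]
opening: 0.222
```

Run:
```python
from h import *
plan([486,13.5,275],-60,3,1.8)
b=read_camera('side');
for n in ['lid_knob','lid_under','cup_rim']:
    for d in nets.mark_of(b,n)[:3]:
        w=cam2w(b,d['point'])
        if w[2]>100: print(n,round(d['confidence'],2),w.round(1))
```

```text
from [482.7  13.6 299.8] rot [-0.1 -0.6 -0. ]
[[[0.06,0.83,0.09],[-0.03,-0.2,-0.01],1.8],[[0.06,0.83,0.09],[-0.03,-0.2,-0.01],1.8],[[0.06,0.83,0.09],[-0.03,-0.2,-0.01],1.8]]
lid_knob 0.83 [484.3  11.2 305.3]
lid_under 0.68 [477.7  10.3 297.5]
cup_rim 0.64 [485.  15. 236.]
```

Request:
{"name": "apply_moves", "arguments": {
  "increments": [
    [[0.2, 1.2, 0.2], [0, 0, 0], 1.8],
    [[0, 1.2, 0.1], [0, 0, 0], 1.8],
    [[0, 0.9, 0], [0, 0, 0], 1.8],
    [[0, 0.3, 0], [0, 0, 0], 1.8],
    [[0, 0, 0], [0, 0, 0], 1.8]
  ]
}}

```text
t: 24.0
eef_pos: [486.0, 16.5, 261.4]
tcp_rot: [-1.569, 0.001, -1.052]
ft_force: [-0.7, -0.3, 0.7]
opening: 0.223
```

Run:
```python
from h import *
plan([486,13.5,262],-60,1,1.8)
b=read_camera('side');s=readout.state()['eef_pos']
im=cv2.resize(b['img'][150:240,205:325,::-1],(720,540),interpolation=cv2.INTER_CUBIC)
for ctr,z,r,col in((s,s[2]-18.5,36,(255,0,0)),(s,s[2]-1,36,(255,0,0)),([486,13.5],240,29.5,(0,0,255)),([486,13.5],200,29.5,(0,0,255))):
    q=(circ(b,ctr[0],ctr[1],z,r)-[205,150]+0.5)*6
    cv2.polylines(im,[q.astype(np.int32)],True,col,1)
cv2.imwrite('pics/l6.png',im)
```

```text
from [486.   16.5 261.4] rot [-0.1 -0.3 -0.1]
[[[0.27,-0.06,-0.15],[-0.08,-0.27,-0.06],1.8]]
```

View pics/l6.png

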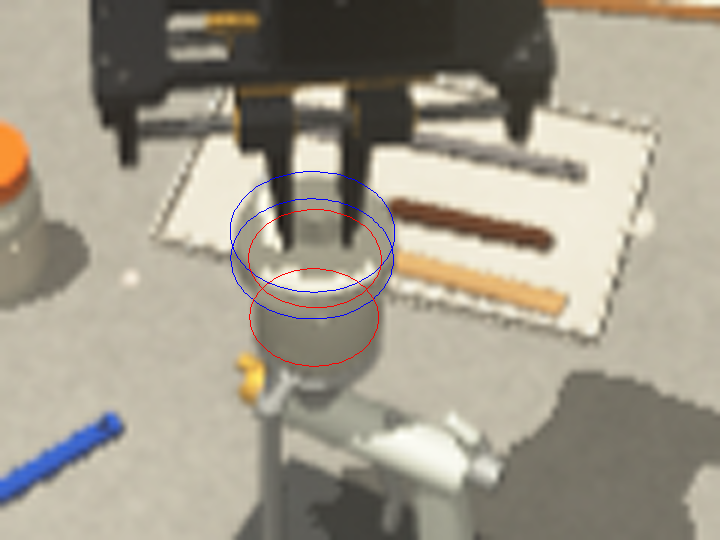

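The crop shows the lid's outline (blue) and the cup's (red) agreeing with the picture. The cup wall spans columns 250–381 and the lid 232–395. The TCP is about 3 mm too far in y, so I correct that and then creep down, watching the force.

Request:
{"name": "apply_moves", "arguments": {
  "increments": [
    [[0.12, 0, -0.1], [0, 0, 0], 1.8],
    [[0.12, 0, -0.1], [0, 0, 0], 1.8],
    [[0, 0.1, 0], [0, 0, 0], 1.8],
    [[0, 0.1, 0], [0, 0, 0], 1.8],
    [[0, 0, 0], [0, 0, 0], 1.8]
  ]
}}

```text
t: 24.68
eef_pos: [485.7, 13.0, 260.2]
tcp_rot: [-1.568, 0.0, -1.052]
ft_force: [-0.6, 0.5, 0.2]
opening: 0.227
```

Run:
```python
from h import *
plan([485.5,13.5,255.5],-60,1,1.8)
```

```text
from [485.7  13.  260.2] rot [-0.2 -0.3 -0. ]
[[[-0.05,0.47,0.01],[-0.15,-0.28,-0.0],1.8]]
```

Request:
{"name": "apply_moves", "arguments": {
  "increments": [
    [[0, 0.15, 0], [-0.2, 0, 0], 1.8],
    [[0, 0.1, 0], [0, 0, 0], 1.8],
    [[0, 0.1, 0], [0, 0, 0], 1.8],
    [[0, 0.1, 0], [0, 0, 0], 1.8],
    [[0, 0, 0], [0, 0, 0], 1.8]
  ]
}}

```text
t: 25.3
eef_pos: [485.7, 13.1, 255.3]
tcp_rot: [-1.572, 0.0, -1.052]
ft_force: [-1.1, -0.3, -0.8]
opening: 0.225
```

The lip has passed below the rim level (TCP at 258.5) without contact. I go on to the lugs, feeling for sideways force.

Request:
{"name": "apply_moves", "arguments": {
  "increments": [
    [[0, 0.1, 0], [0, 0, 0], 1.8],
    [[0, 0.1, 0], [0, 0, 0], 1.8],
    [[0, 0.1, 0], [0, 0, 0], 1.8],
    [[0, 0, 0], [0, 0, 0], 1.8],
    [[0, 0, 0], [0, 0, 0], 1.8]
  ]
}}

```text
t: 25.92
eef_pos: [485.7, 13.3, 253.5]
tcp_rot: [-1.571, -0.0, -1.052]
ft_force: [-1.5, 0.2, 2.2]
opening: 0.222
```

Request:
{"name": "apply_moves", "arguments": {
  "increments": [
    [[0, 0.15, 0], [0, 0, 0], 1.8],
    [[0, 0.15, 0], [0, 0, 0], 1.8],
    [[0, 0.15, 0], [0, 0, 0], 1.8],
    [[0, 0.15, 0], [0, 0, 0], 1.8],
    [[0, 0.15, 0], [0, 0, 0], 1.8]
  ]
}}

```text
t: 26.55
eef_pos: [486.7, 13.0, 250.8]
tcp_rot: [-1.566, -0.005, -1.052]
ft_force: [-4.5, 1.8, 10.0]
opening: 0.224
```

The force is 10 N and rising, with a side force towards -x. I ease over to -x by about 1 mm while pressing on.

Request:
{"name": "apply_moves", "arguments": {
  "increments": [
    [[-0.08, 0.1, -0.08], [-0.2, 0, 0.2], 1.8],
    [[-0.05, 0.15, -0.05], [0, 0, 0], 1.8],
    [[0, 0.2, 0], [0, 0, 0], 1.8],
    [[0, 0.2, 0], [0, 0, 0], 1.8],
    [[0, 0.2, 0], [0, 0, 0], 1.8]
  ]
}}

```text
t: 27.18
eef_pos: [485.3, 13.6, 243.7]
tcp_rot: [-1.567, -0.002, -1.052]
ft_force: [-14.5, 2.3, 41.0]
opening: 0.228
```

Run:
```python
from h import *
plan([485.5,13.5,244],-60,1,1.8)
```

```text
from [485.3  13.6 243.7] rot [-0.2 -0.3  0.1]
[[[0.02,-0.03,0.01],[-0.21,-0.25,0.13],1.8]]
```

It clicked home: z is 243.7 against the 244 I expected. The push is 41 N, more than needed, so I bring it to a moderate steady push with less side force.

Request:
{"name": "apply_moves", "arguments": {
  "increments": [
    [[-0.03, 0.1, -0.05], [0, 0, 0], 1.8],
    [[0, 0.1, 0], [0, 0, 0], 1.8],
    [[0, 0.1, 0], [0, 0, 0], 1.8],
    [[0, 0.1, 0], [0, 0, 0], 1.8],
    [[0, 0.1, 0], [0, 0, 0], 1.8]
  ]
}}

```text
t: 27.8
eef_pos: [485.3, 13.6, 243.9]
tcp_rot: [-1.563, -0.006, -1.051]
ft_force: [-4.3, 1.5, 13.5]
opening: 0.224
```

Run:
```python
from h import *
a=read_camera('top');b=read_camera('side');s=readout.state();print(s['t'],s['eef_pos'],s['tcp_rot'],s['ft_force'],s['opening'])
cv2.imwrite('pics/f7.png',np.hstack([cv2.resize(b['img'][150:240,205:325,::-1],(450,338),interpolation=2),cv2.resize(a['img'][130:250,280:380,::-1],(300,338),interpolation=2)]))
for n in ['paddle_mid','paddle_tip','brush_mid','knife_mid','lid_under','lid_knob','pot','jar']:
    for c in (a,b):
        for d in nets.mark_of(c,n)[:3]: print(n,round(d['confidence'],2),cam2w(c,d['point']).round(0))
s=readout.state();print(s['t'],s['ft_force'])
```

```text
27.9 [485.30298111  13.64366433 243.88113526] [-1.56269693 -0.00605972 -1.05114357] [-5.15933754  1.65687211 14.01443838] 0.22353616195913698
paddle_mid 0.74 [ 549. -296.    2.]
paddle_mid 0.68 [ 507. -305.    6.]
paddle_mid 0.64 [665.  68.   3.]
paddle_mid 0.84 [663.  68.   6.]
paddle_mid 0.5 [ 551. -299.    9.]
paddle_tip 0.87 [ 656. -279.    7.]
paddle_tip 0.56 [712. 160.   0.]
paddle_tip 0.73 [709. 156.  -0.]
paddle_tip 0.65 [ 653. -283.    7.]
paddle_tip 0.44 [485.  11. 249.]
brush_mid 0.78 [ 531. -195.    7.]
brush_mid 0.54 [ 546. -259.    2.]
brush_mid 0.46 [ 528. -196.   10.]
knife_mid 0.61 [ 554. -236.    8.]
knife_mid 0.23 [ 556. -297.    1.]
knife_mid 0.51 [ 548. -239.   10.]
lid_under 0.86 [323. 254.   9.]
lid_under 0.96 [481.  12. 240.]
lid_under 0.74 [322. 253.  12.]
lid_knob 0.72 [325. 250.  30.]
lid_knob 0.86 [318. 251.  26.]
lid_knob 0.26 [485.  16. 226.]
pot 0.77 [628. 263.  -1.]
pot 0.59 [628. 261.  -1.]
jar 0.67 [750. -99.   1.]
jar 0.91 [748. -96.  -1.]
28.7 [-4.10823706  0.75998694 14.33717894]
```

View pics/f7.png

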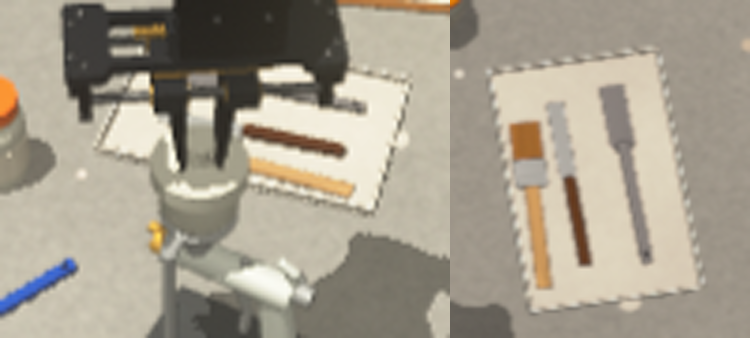

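The left crop shows the lid seated on the cup with the fingers on its knob. The right crop shows the paddle flat beside the knife, blade at the bristle end. The push is a steady 14 N, so I hand in.

Run:
```python
from h import *
print(env.job_done()); s=readout.state(); print(s['t'],s['eef_pos'],s['ft_force'])
```

```text
the job is handed in; nothing more can be done
None
the job is handed in; nothing more can be done
```

The job is handed in at about 28.7 s on the robot's clock; it returned no verdict.

- **Paddle:** I lifted it off the cup, set it down in the tray by feel (contact at 1.6 N) and let go. The last pictures show it flat beside the knife, parallel to it and with its blade at the bristle end. Its middle is at about (550, -297) mm, in the tray's empty half.
- **Lid:** I gripped the knob twice, 90° apart, to centre it, then lowered it onto the cup. It met the lugs at 253.5 mm tool height, rose to about 10 N, and then stopped hard at 243.7 mm against the 244 mm I expected for fully home.
- **Final push:** The gripper was still pressing with a steady 14 N over the last 0.9 s before hand-in, with about 4 N of side force. The tool was tilted by about 0.01 rad.
- **Left alone:** The brush, knife, jar and pot showed no movement beyond measuring scatter in the last pictures.

**Unsure or disagreeing:**
- The push briefly reached 41 N at the wrist as the lid seated, before I eased it off.
- The side camera's network placed the lid about 4 mm from where the arm's own readings put it, which is within that network's error. I did not measure its centring directly, but the lid's skirt allows only about 2 mm of play.

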